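Clear a chocolate carver's bench before the visitors come

ROBOT

A 6-joint arm with a two-finger parallel gripper is mounted at the origin on the work surface. World frame = base frame: x ahead of the robot, y to its left, z up, the work surface at z = 0. Lengths are in m, angles in rad, forces in N, time in s.
With the tool pointing down it reaches from about 0.375 to 0.9 m from the base axis. Payload 3.1 kg.
Tool frame: the origin (TCP) lies midway between the tips of the shut fingers; the grasp point (between the pads) lies 19 mm behind it (robot.tcp_to_grasp is the distance from the TCP to the grasp point, in m); z points along the fingers, y is the direction in which the jaws open and shut (so a half turn about z gives the same grasp; the last joint's range is limited). The gripper opens to 87 mm and grips with 3 to 60 N. Pads are 19 mm wide; open, the fingers measure 117 mm over their backs; the gripper's body (75 mm by 190 mm) begins 51 mm behind the grasp point.
Start: joints at [-1.387, 0.527, 1.433, -0, 1.181, -0.178], TCP at [0.222, -0.584, 0.223] pointing down, gripper open.
Joint ranges: [-3.08, 3.08], [-0.75, 2.2], [0.22, 2.44], [-1.43, 4.57], [0, 2.65], [-2.85, 2.85]. Speed limits (rad/s): [2.79, 2.79, 3.14, 3.14, 3.14, 3.14].

INTERFACE

Orientations are given as a unit quaternion [w, x, y, z].
In Python, from workcell import robot, planner, viewer, ticket gives the robot as it stands. Calls block until the motion is done:
- robot.goto(position, orientation): joint-space move of the TCP to a pose.
- robot.move_straight(position, rot=None, speed=0.15): straight line of the TCP; rot=None keeps the orientation; speed is the mean speed in m/s.
- robot.set_joints(angles): joint-space move.
- robot.set_gripper(opening, squeeze=None): finger opening in m; squeeze is the grip in N (None keeps the last); returns when the fingers have stopped.
- robot.dwell(seconds).
- planner.inverse_kinematics(position, orientation): joint angles nearest the present ones, or None.
- robot.read_state(): the state.
- viewer.capture(name): name is "scene" or "side" or "wrist"; returns a dict with "image" (480x640x3 uint8, red, green, blue), "z_map" (480x640 float32, m along the optical axis (not along the pixel's ray), 0 where there is no reading), "intrinsics" (3x3 intrinsics, pixels), "D" ([k1, k2, p1, p2, k3] as OpenCV has them; the pictures are not rectified), "R" (3x3) and "t" (3): a world point X has camera coordinates R X + t; the wrist camera has in their place "hand_eye" (4x4, takes a point from camera to tool coordinates, whose origin is the TCP and whose axes are the flange's). Camera axes: x right, y down, z forward; pixel columns grow to the right and rows downward; lengths in m; the calibration is good to about 2 mm. A picture is of the moment at which its call begins: read the wrist's pose just before it.
A pose or a line that the arm cannot do raises robot.IKError and nothing moves.
- ticket.sign_off(): hands the job in, once; it reports no verdict.
The state is a dict: "time": time; "q": joint angles; "qd": joint speeds; "effort": joint torques, N m; "eef_pos": TCP position; "ee_rot": TCP orientation; "force": force on the tool from outside, world axes, zero at the start; "wrist_torque": the same for the moment, N m; "width": finger opening in m.
Only numpy, scipy, OpenCV 4.12 (cv2) and the standard library are available. Lean on these libraries where they do the work, as an engineer would, in place of code of your own. Each camera call takes 0.05 s, during which the arm holds its last target. There are 200 camera calls.

TASK

Clear the carving bench for the visitors: press in the handleless drawer front of the castle's plinth so that its push latch lets it spring out, lay every steel carving tool that is out (whichever there are of knife, spatula, rasp and loop tool) in the drawer, then push it shut until it latches flush again. Hook the steel caddy on the upper rail where the shelf leaves it open and slide it along under the shelf until its handle is in line with the clip on the shelf's edge. Leave the turret on the plinth and the chocolate offcuts where they are.

Things in the scene. Friction and masses are not known exactly. Their poses are not given: they have to be found in the camera images.
- plinth: fixed dark wooden plinth, 300 deep x 290 wide x 95 mm high, to the robot's left or right, with a chocolate castle on it (to 215 mm above the bench, from 140 mm behind the front on). Origin on the bench under the outer face of the shut drawer's front, mid-width; x points back into the plinth, y to the left, z up. The drawer comes out along -x.
- drawer (a joint): how far the drawer is out (m): 0 shut and latched, -0.008 pressed to its stop, 0.125 fully out. Push-push latch: pressed in 7 mm from 0 (7 to 10 N) and let go, it springs out 60 to 90 mm by itself; the rest is drawn by hand (1 to 3 N). To shut, push (3 to 10 N) right to the stop and let go: it stays latched at 0; let go before the stop it springs out again.
- drawer_front (a point): centre of the outer face of the drawer's front, 50 mm above the bench; moves with the drawer, axes as the plinth's. The front is a plain dark board without handle, 14 mm thick, 290 mm wide, from 6 to 95 mm above the bench, 8 mm proud of the plinth's body when shut. Once out, its top edge can be pinched from above.
- drawer_floor (a point): middle of the drawer's tray floor, 85 mm behind the outer face of the front, 18 mm above the bench. The tray is 142 mm deep (x), 250 mm wide (y), its side walls reach 66 mm above the bench; things standing higher than 80 mm above the bench catch on the plinth. Of the tray, only what is drawn out is open above: fully out, 119 mm, from the front's inner face to the plinth.
- rail: fixed steel rail stand on the plinth's other side; origin on the bench 60 mm before the rails; x away from the robot, y to the left along the rails, z up. Two level rails 10 mm thick at x = 60 mm, y -180 to 170 mm, axes 210 and 135 mm above the bench; what hangs on the upper one leans on the lower. End brackets hold them from behind.
- rail_open (a point): on the axis of the upper rail, 210 mm above the bench, in the middle of its open stretch (y = -100 mm on the stand); axes as the rail stand's. A shelf (233 to 243 mm above the bench, front edge 14 mm before the rail's axis, jars at its back) covers the rail from y = -21 mm on the stand to its left end: hooks go over the rail only between its right end and the shelf.
- clip: small dark steel clip, 14 mm wide, on the front edge of the shelf: the mark to slide to, 35 to 105 mm left of the stand's origin. Origin at the middle of the edge, 238 mm above the bench; axes as the rail stand's.
- caddy: loose open steel caddy, 76 deep (x) x 100 wide (y) x 62 mm high, 0.28 kg, standing on the bench before the rail stand; origin at the centre of its underside, z up, hooks on its +x side, handle in the middle.
- caddy_grip (a point): centre of the caddy's handle, 83 mm above its underside, axes as the caddy's. The handle is an upright wooden board, 14 mm thick (y), 44 mm long (x), 58 to 108 mm above the underside, centred 12 mm before the caddy's middle.
- caddy_hooks (a point): middle of the underside of the two hooks, where the rail's top comes to lie: 46 mm behind (+x of) the caddy's origin, 97 mm above its underside. The hooks are 18 mm wide, at y = -30 and 30 mm, 101 mm high over all, open below, 16 mm wide inside; their back lips reach down to 80 mm above the underside.
- knife: carving knife, lying on the bench before the rail stand, or absent (None); origin under the middle of the handle, x along the tool to its steel end, z up. Wooden handle 90 x 20 x 18 mm high, steel blade 16 mm wide, on to 102 mm from the origin; 0.08 kg.
- spatula: modelling spatula, lying on the bench before the rail stand, or absent (None); origin under the middle of the handle, x along the tool to its steel end, z up. Wooden handle 85 x 20 x 18 mm high, steel blade 34 mm wide, on to 106 mm from the origin; 0.09 kg.
- rasp: rasp, lying on the bench before the rail stand, or absent (None); origin under the middle of the handle, x along the tool to its steel end, z up. Wooden handle 85 x 22 x 20 mm high, dark steel rasp 20 x 7 mm, on to 107 mm from the origin; 0.12 kg.
- loop: loop tool (a bent steel loop on a handle), lying on the bench before the rail stand, or absent (None); origin under the middle of the handle, x along the tool to its steel end, z up. Wooden handle 95 x 20 x 18 mm high, loop 32 mm wide, on to 96 mm from the origin; 0.07 kg.
- turret: loose turned chocolate turret with a domed top, 54 mm across, 118 mm high, standing on the plinth's top near its front; origin under its foot, z up. A bystander.
- offcut_a: dark chocolate offcut, 50 x 65 x 30 mm, about 220 mm before the plinth; origin at its underside. A bystander.
- offcut_b: dark chocolate offcut, 45 x 50 x 22 mm, about 220 mm before the plinth; origin at its underside. A bystander.

How it is judged:
On the way, in this order (a step that is already met when the one before it is completed fails the run):
1. the drawer has been released and has sprung out (value of joint drawer above 0.03 m), for 0.2 s.
2. every carving tool there is lies in the drawer (x of knife in the frame of drawer_front between 0.014 and 0.16 m and y of knife in the frame of drawer_front between -0.13 and 0.13 m and z of knife in the frame of drawer_front between -0.045 and 0.02 m and x of spatula in the frame of drawer_front between 0.014 and 0.16 m and y of spatula in the frame of drawer_front between -0.13 and 0.13 m and z of spatula in the frame of drawer_front between -0.045 and 0.02 m and x of rasp in the frame of drawer_front between 0.014 and 0.16 m and y of rasp in the frame of drawer_front between -0.13 and 0.13 m and z of rasp in the frame of drawer_front between -0.045 and 0.02 m and x of loop in the frame of drawer_front between 0.014 and 0.16 m and y of loop in the frame of drawer_front between -0.13 and 0.13 m and z of loop in the frame of drawer_front between -0.045 and 0.02 m), for 0.2 s.
3. the drawer is shut and latched flush (value of joint drawer between -0.004 and 0.004 m), for 0.5 s.
At the end, for the whole second after the job is handed in: Every carving tool that was there lies in the drawer; the drawer is shut and latched (within 4 mm of flush); the caddy hangs still and upright (within 0.2 rad) by its hooks on the upper rail, its middle within 10 mm of the clip along the rail (all of step 2 and all of step 3 and z of caddy_hooks in the frame of rail_open between 0 and 0.01 m and x of caddy_hooks in the frame of rail_open between -0.009 and 0.009 m and angle between caddy's own z axis and vertical below 0.2 rad and y of caddy_hooks in the frame of clip between -0.01 and 0.01 m and linear speed of caddy below 0.02 m/s and velocity of joint drawer below 0.01 m/s); the robot touches nothing.
It fails at once if the turret on the plinth is knocked over (angle between turret's own z axis and vertical above 0.6 rad).
It fails at once if the turret or an offcut is shoved away (more than 60 mm) (distance of any of turret, offcut_a, offcut_b from where it was at the start of the episode above 0.06 m).
Of knife, spatula, rasp, loop only 2 to 4 are there at a start; the rules pass over those that are not, and their reading is None.
At some moment in a run one of knife, spatula, rasp, loop may be knocked a few centimetres aside while the robot is not near it.
Once in a run the grip may slacken for a moment while it holds something.
It also fails if it takes over 210 s, if anything falls off the work surface, if the arm or the gripper's body presses on something with over 40 N, if the wrist force passes 120 N, or if a joint passes its speed limit or range.

## Working session

There is one attempt and no reset: what is moved stays moved. The work goes in short steps, each a Python script; the robot and the scene stay as the last script left them, time stands still between calls to the robot, and variables do not carry over. Pictures are saved under pics/ and viewed, about 12 in all and at most 16, crops included, and the job is handed in when it is done.

```bash
mkdir -p pics; cat > h.py <<'E'
import numpy as np, cv2, pickle
from workcell import robot, planner, viewer, ticket
def cap(name,save=None):
    s=robot.read_state(); c=viewer.capture(name); c=dict(c)
    if 'hand_eye' in c:
        H=np.array(c['hand_eye']); T=np.eye(4); T[:3,:3]=q2R(s['ee_rot']); T[:3,3]=s['eef_pos']
        M=np.linalg.inv(T@H); c['R']=M[:3,:3]; c['t']=M[:3,3]
    if save:
        cv2.imwrite(f'pics/{save}.png',c['image'][:,:,::-1]); pickle.dump(c,open(f'pics/{save}.pkl','wb'))
    return c
def q2R(q):
    from scipy.spatial.transform import Rotation as Ro
    return Ro.from_quat([q[1],q[2],q[3],q[0]]).as_matrix()
def down(yaw):
    # tool down; jaw (tool y) axis horizontal; tool x at angle yaw
    from scipy.spatial.transform import Rotation as Ro
    c,s=np.cos(yaw),np.sin(yaw)
    R=np.array([[c,s,0],[s,-c,0],[0,0,-1.]])
    x,y,z,w=Ro.from_matrix(R).as_quat(); return [w,x,y,z]
def ray(c,uv):
    p=cv2.undistortPoints(np.array(uv,float).reshape(-1,1,2),np.array(c['intrinsics']),np.array(c['D'])).reshape(-1,2)
    d=np.c_[p,np.ones(len(p))]@np.array(c['R']); o=-np.array(c['R']).T@np.array(c['t']); return o,d
def onz(c,uv,z):
    o,d=ray(c,uv); return o+d*((z-o[2])/d[:,2])[:,None]
def cloud(c):
    v,u=np.mgrid[0:480,0:640]; o,d=ray(c,np.c_[u.ravel(),v.ravel()])
    z=np.array(c['z_map']).ravel(); P=o+d*z[:,None]; P[z==0]=np.nan; return P.reshape(480,640,3)
def proj(c,P):
    r,_=cv2.Rodrigues(np.array(c['R'])); return cv2.projectPoints(np.array(P,float).reshape(-1,1,3),r,np.array(c['t'],float),np.array(c['intrinsics']),np.array(c['D']))[0].reshape(-1,2)
E
python3 - <<'E'
from h import *
s=robot.read_state(); print(s)
for n in('scene','side','wrist'):
    c=cap(n,n); print(n,-np.array(c['R']).T@c['t'],np.array(c['R'])[2])
E
```

```text
{'time': 0.0, 'q': array([-1.38649762e+00,  5.28487793e-01,  1.43392092e+00, -8.38458634e-06,
        1.18139354e+00, -1.78470191e-01]), 'qd': array([-0.00060047, -0.00067056, -0.00115893, -0.00077484,  0.00055872,
       -0.00011222]), 'effort': array([ 5.46308329e-04, -4.40044570e+01, -1.76594371e+01,  6.32212101e-02,
        5.82743017e-02, -1.79556300e-04]), 'eef_pos': array([ 0.22169419, -0.58356341,  0.22155244]), 'ee_rot': array([-1.10478158e-03,  9.83594005e-01,  1.80392940e-01, -7.09632265e-06]), 'force': array([1.42730535, 0.5314094 , 0.81062917]), 'wrist_torque': array([-0.00476453,  0.03273891,  0.02253406]), 'width': 0.08730169007494502}
scene [ 0.99283692 -0.36418357  1.00475051] [-0.44517916  0.36456127 -0.81786955]
side [0.4854716  0.95089908 0.84801767] [ 0.04171977 -0.800845   -0.59741673]
wrist [ 0.29094433 -0.55679326  0.38444893] [-0.25345974 -0.09472247 -0.96269716]
```

View pics/scene.png

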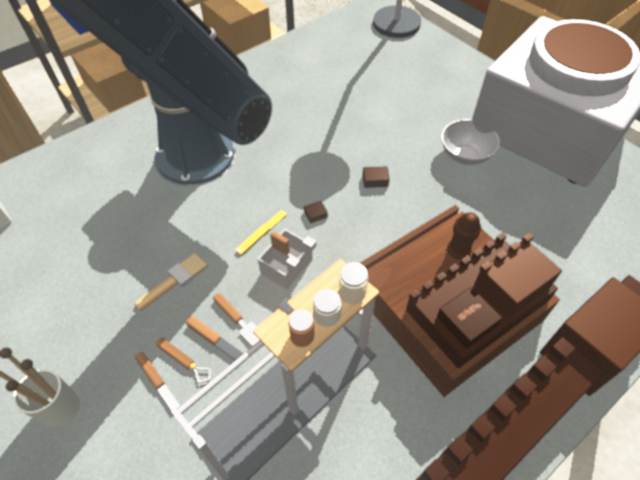

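View pics/side.png

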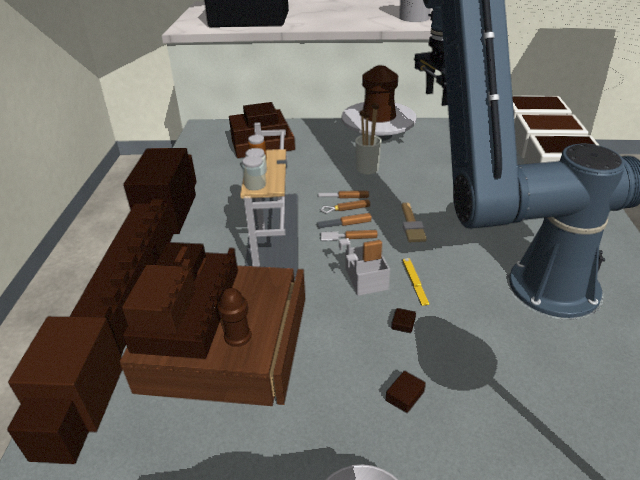

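```bash
cat > m1.py <<'E'
from h import *
C={n:pickle.load(open(f'pics/{n}.pkl','rb')) for n in('scene','side')}
for n,c in C.items():
    P=cloud(c); print(n)
    hsv=cv2.cvtColor(c['image'],cv2.COLOR_RGB2HSV)
    W=(P[...,0]>.25)&(P[...,0]<1.0)&(abs(P[...,1])<.6)
    def comps(m,lab,amin=60,k=8):
        m=cv2.morphologyEx(m.astype(np.uint8),cv2.MORPH_OPEN,np.ones((2,2)))
        N,L,st,ce=cv2.connectedComponentsWithStats(m)
        for i in np.argsort(-st[1:,4])[:k]+1:
            if st[i,4]<amin: continue
            q=P[L==i]; q=q[~np.isnan(q[:,0])]
            r=cv2.minAreaRect((q[:,:2]*1000).astype(np.float32))
            print(lab,'px',ce[i].round(),st[i,4],'rect',np.round(r[0]),np.round(r[1]),round(r[2],1),'z',np.percentile(q[:,2],[5,50,95]).round(3))
    comps(W&(abs(P[...,2]-.095)<.006),'z95')
    comps(W&(abs(P[...,2]-.243)<.004),'shelf')
    comps(W&(abs(P[...,2]-.212)<.005),'rail',20)
    comps(W&(abs(P[...,2]-.140)<.005),'rail2',20)
    comps(W&(abs(P[...,2]-.06)<.004),'z60',20)
    comps(W&(abs(P[...,2]-.106)<.005),'z106',20)
    h,s,v=[hsv[...,i].astype(int) for i in range(3)]
    comps(W&(P[...,2]<.04)&(h<14)&(s>100)&(v>90),'wood',30,10)
    comps(W&(P[...,2]<.05)&(P[...,2]>.006)&(h<14)&(v<90),'choc',30,6)
E
python3 m1.py
```

```text
scene
z95 px [430. 290.] 5948 rect [754. 189.] [419. 275.] 85.9 z [0.091 0.095 0.099]
z95 px [410. 238.] 754 rect [604. 185.] [ 78. 457.] 10.8 z [0.083 0.094 0.098]
z95 px [527. 407.] 224 rect [994.  93.] [74. 17.] 77.9 z [0.097 0.1   0.103]
z95 px [482. 242.] 218 rect [721. 282.] [ 30. 115.] 20.6 z [0.092 0.096 0.162]
z95 px [ 52. 402.] 166 rect [ 449. -548.] [26. 72.] 17.1 z [0.084 0.091 0.098]
z95 px [631. 283.] 92 rect [973. 440.] [27. 63.] 6.9 z [0.098 0.1   0.103]
z95 px [477. 450.] 84 rect [985. -32.] [32. 17.] 11.5 z [0.098 0.1   0.103]
z95 px [464. 469.] 72 rect [993. -69.] [28. 10.] 80.4 z [0.098 0.1   0.103]
shelf px [308. 320.] 3650 rect [673. -84.] [ 96. 273.] 4.2 z [0.239 0.243 0.246]
rail px [237. 365.] 336 rect [ 614. -249.] [ 88. 148.] 3.6 z [0.    0.213 0.217]
rail px [196. 400.] 212 rect [ 621. -346.] [90. 69.] 2.1 z [0.    0.213 0.217]
rail px [472. 218.] 103 rect [696. 255.] [28. 22.] 72.4 z [0.204 0.21  0.213]
rail px [526. 242.] 29 rect [779. 375.] [ 14. 189.] 12.1 z [0.204 0.209 0.216]
rail px [512. 251.] 25 rect [795. 251.] [13.  7.] 32.4 z [0.204 0.209 0.215
[... 5114 characters left out ...]
x [113. 302.] 71 rect [970. 177.] [56. 28.] 79.4 z [0.098 0.102 0.11 ]
z106 px [132. 267.] 63 rect [967.  60.] [75. 23.] 86.7 z [0.096 0.103 0.109]
z106 px [120. 285.] 49 rect [961. 131.] [31. 43.] 29.8 z [0.097 0.103 0.125]
choc px [202. 391.] 1955 rect [764. 331.] [ 15. 277.] 87.8 z [0.006 0.026 0.045]
choc px [ 88. 421.] 1223 rect [945. 372.] [226.  56.] 75.0 z [0.005 0.026 0.044]
choc px [407. 391.] 928 rect [374. 313.] [76. 48.] 53.8 z [0.007 0.028 0.032]
choc px [404. 320.] 356 rect [363. 120.] [66. 42.] 73.4 z [0.006 0.02  0.023]
choc px [170. 233.] 175 rect [920. -50.] [ 44. 323.] 15.4 z [0.005 0.027 0.046]
choc px [282. 396.] 134 rect [608. 322.] [44. 13.] 84.9 z [0.    0.023 0.044]
```

```bash
cat > m2.py <<'E'
from h import *
C={n:pickle.load(open(f'pics/{n}.pkl','rb')) for n in('scene','side')}
def rfit(q,lab,ang=None):
    q=q[:,:2]
    for _ in range(6):
        m=np.median(q,0); _,_,V=np.linalg.svd(q-q.mean(0),full_matrices=False); d=V[0]*np.sign(V[0,1]); n=np.array([d[1],-d[0]])
        e=(q-q.mean(0))@n; k=abs(e-np.median(e))<max(2.5*np.std(e),.003); q=q[k]
    a=(q-q.mean(0))@d; b=(q-q.mean(0))@n
    c=q.mean(0)
    print(lab,len(q),'dirdeg',np.degrees(np.arctan2(d[1],d[0])).round(2),'c',c.round(4),'along',np.percentile(a,[.5,99.5]).round(4),'across',np.percentile(b,[1,50,99]).round(4))
for n,c in C.items():
    P=cloud(c); print(n)
    def box(x0,x1,y0,y1,z0,z1): return P[(P[...,0]>x0)&(P[...,0]<x1)&(P[...,1]>y0)&(P[...,1]<y1)&(P[...,2]>z0)&(P[...,2]<z1)]
    rfit(box(.56,.63,.0,.40,.088,.100),'board')
    rfit(box(.6,.75,-.25,.1,.237,.247),'shelf')
    rfit(box(.6,.72,-.42,-.20,.209,.22),'rail')
    rfit(box(.6,.72,-.42,-.10,.136,.145),'lower')
    rfit(box(.4,.46,-.08,.05,.098,.112),'handletop')
    rfit(box(.35,.6,-.1,.1,.058,.066),'caddyrim')
    q=box(.64,.74,.18,.32,.14,.22); print('turret',np.median(q,0).round(3),q.min(0).round(3),q.max(0).round(3))
E
python3 m2.py
python3 - <<'E'
from h import *
for i,p in enumerate([(.42,-.30,.28),(.40,-.06,.33)]):
    for y in (np.pi,):
        try: print(p,planner.inverse_kinematics(p,down(y)))
        except Exception as e: print(e)
robot.goto([.42,-.31,.30],down(np.pi)); cap('wrist','w_tools')
robot.goto([.44,-.10,.36],down(np.pi)); cap('wrist','w_caddy')
print(robot.read_state()['time'])
a=cv2.imread('pics/w_tools.png');b=cv2.imread('pics/w_caddy.png')
cv2.imwrite('pics/wv.png',cv2.resize(np.vstack([a,b]),(448,672))[:,:])
cv2.imwrite('pics/wv.png',cv2.resize(np.hstack([a,b]),(800,300)))
E
```

```text
scene
board 1586 dirdeg 88.81 c [0.6104 0.1811] along [-0.1225  0.1557] across [-0.0236 -0.0001  0.0204]
shelf 3759 dirdeg 96.83 c [ 0.6762 -0.1402] along [-0.0802  0.1195] across [-0.0467 -0.0089  0.0505]
rail 716 dirdeg 94.17 c [ 0.6579 -0.3079] along [-0.0795  0.0899] across [-0.0062  0.0004  0.0048]
lower 604 dirdeg 94.09 c [ 0.6564 -0.2946] along [-0.0845  0.0928] across [-0.0057  0.0002  0.0047]
handletop 134 dirdeg 18.43 c [ 0.4317 -0.0292] along [-0.0223  0.0205] across [-0.008   0.0008  0.0057]
caddyrim 229 dirdeg 112.98 c [ 0.4406 -0.0325] along [-0.0458  0.0613] across [-0.0385 -0.0005  0.0443]
turret [0.702 0.238 0.183] [0.666 0.184 0.14 ] [0.74  0.304 0.215]
side
board 1582 dirdeg 88.85 c [0.6112 0.1976] along [-0.1447  0.1445] across [-0.0215 -0.0002  0.0197]
shelf 993 dirdeg 89.53 c [ 0.6538 -0.1026] along [-0.1177  0.0868] across [-0.0286 -0.0006  0.0381]
rail 132 dirdeg 114.2 c [ 0.6753 -0.3561] along [-0.0405  0.0778] across [-0.0273 -0.0011  0.0318]
lower 51 dirdeg 92.7 c [ 0.6471 -0.1565] along [-0.2283  0.0561] across [-0.0042 -0.0003  0.004 ]
handletop 108 dirdeg 15.4 c [ 0.4328 -0.0231] along [-0.0219  0.02  ] across [-0.0061 -0.001   0.0071]
caddyrim 211 dirdeg 32.93 c [ 0.4474 -0.0031] along [-0.0503  0.1712] across [-0.0433 -0.0041  0.0696]
turret [0.693 0.268 0.181] [0.667 0.18  0.14 ] [0.74  0.282 0.214]
(0.42, -0.3, 0.28) [-8.37000840e-01  3.11837747e-01  1.63005876e+00 -4.44089210e-16
  1.19969615e+00 -2.40779717e+00]
(0.4, -0.06, 0.33) [-4.26886674e-01  8.24849064e-02  1.78825171e+00 -4.44089210e-16
  1.27085603e+00 -1.99768300e+00]
3.0667
```

View pics/wv.png

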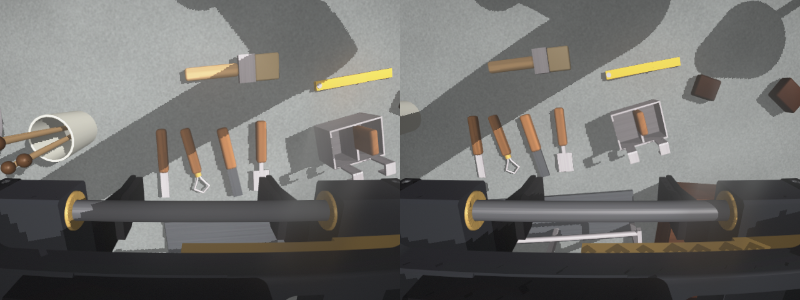

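```bash
cat > m3.py <<'E'
from h import *
# board front edge
for n in('scene','side'):
    P=cloud(pickle.load(open(f'pics/{n}.pkl','rb'))).reshape(-1,3)
    q=P[(P[:,0]>.55)&(P[:,0]<.64)&(P[:,1]>0)&(P[:,1]<.4)&(P[:,2]>.089)&(P[:,2]<.101)]
    B=np.arange(.04,.33,.01); pts=[]
    for y in B:
        s=q[abs(q[:,1]-y)<.005]
        if len(s)>8: pts.append((y,np.percentile(s[:,0],3)))
    pts=np.array(pts); f=np.polyfit(pts[:,0],pts[:,1],1)
    for _ in range(3):
        e=pts[:,1]-np.polyval(f,pts[:,0]); k=abs(e)<.003; f=np.polyfit(pts[k,0],pts[k,1],1)
    print(n,'front edge x=%.4f%+.4f y'%(f[1],f[0]),'yaw',np.degrees(np.arctan(-f[0])),k.sum(),len(k),'ylim',np.percentile(q[:,1],[.5,99.5]))
def tools(pic):
    c=pickle.load(open(f'pics/{pic}.pkl','rb')); P=cloud(c); hsv=cv2.cvtColor(c['image'],cv2.COLOR_RGB2HSV)
    m=(P[...,2]>.010)&(P[...,2]<.03)&(hsv[...,0]<16)&(hsv[...,1]>110)&(P[...,0]>.38)&(P[...,0]<.6)&(P[...,1]<-.08)
    N,L,st,ce=cv2.connectedComponentsWithStats(m.astype(np.uint8)); out=[]
    for i in range(1,N):
        if st[i,4]<300: continue
        v,u=np.where(L==i); q=onz(c,np.c_[u,v],.018)
        r=cv2.minAreaRect((q[:,:2]*1000).astype(np.float32)); bx=cv2.boxPoints(r)
        e=[bx[1]-bx[0],bx[2]-bx[1]]; l=max(e,key=np.linalg.norm); l=l*np.sign(l[0]); 
        out.append((r[0][0]/1000,r[0][1]/1000,np.arctan2(l[1],l[0])))
        print(pic,ce[i].round(),np.round(r[0],1),np.round(r[1],1),'yaw',np.degrees(out[-1][2]).round(1))
    return sorted(out,key=lambda t:t[1])
def caddy(pic):
    c=pickle.load(open(f'pics/{pic}.pkl','rb')); P=cloud(c).reshape(-1,3)
    q=P[(P[:,0]>.36)&(P[:,0]<.5)&(P[:,1]>-.12)&(P[:,1]<.06)]
    for lo,hi,l in((.1035,.112,'handle'),(.056,.066,'rim'),(.093,.1035,'hooks')):
        s=q[(q[:,2]>lo)&(q[:,2]<hi)]; r=cv2.minAreaRect((s[:,:2]*1000).astype(np.float32)); print(pic,l,len(s),np.round(r[0],1),np.round(r[1],1),round(r[2],1),np.median(s,0).round(4))
if __name__=='__main__':
    tools('w_tools'); tools('w_caddy'); caddy('w_caddy')
E
python3 m3.py
python3 - <<'E'
from h import *
robot.goto([.50,-.20,.38],down(np.pi/2)); cap('wrist','w_clip')
print(robot.read_state()['time'])
E
```

```text
scene front edge x=0.5790+0.0705 y yaw -4.030477414864418 27 29 ylim [0.05319063 0.33655534]
side front edge x=0.5820+0.0626 y yaw -3.579909738522854 28 29 ylim [0.05274485 0.34197458]
w_tools [419. 226.] [ 449.3 -189.8] [82.6 15.7] yaw 4.2
w_tools [364. 239.] [ 464.1 -257.3] [80.7 18.3] yaw 15.5
w_tools [311. 260.] [ 491.9 -322.3] [43.8 17.2] yaw 15.5
w_caddy [257. 202.] [ 449.5 -187.9] [81.7 17.8] yaw 4.6
w_caddy [208. 212.] [ 463.1 -256.5] [82.7 23.1] yaw 15.0
w_caddy [159. 219.] [ 468.7 -326.3] [91.4 21.6] yaw 15.4
w_caddy [119. 218.] [ 468.2 -383.8] [86.3 21.2] yaw 1.3
w_caddy handle 475 [444.2 -14.6] [80.6 26.5] 39.5 [ 0.429  -0.0274  0.108 ]
w_caddy rim 870 [441.2 -22.4] [76.9 99.9] 16.7 [ 0.4383 -0.0166  0.0622]
w_caddy hooks 618 [450.9 -18.3] [89.3 78. ] 14.6 [0.4819 0.0075 0.1012]
4.425
```

View pics/w_clip.png

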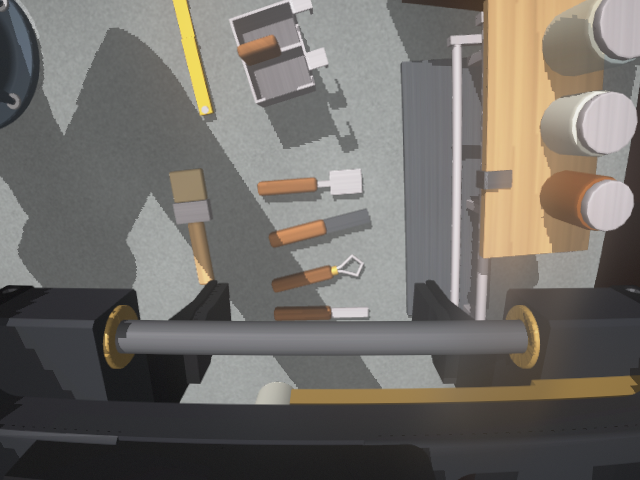

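```bash
cat > press.py <<'E'
from h import *
c=pickle.load(open('pics/w_clip.pkl','rb'))
P=cloud(c); q=P.reshape(-1,3)
s=q[(abs(q[:,2]-.2135)<.004)&(q[:,0]>.6)&(q[:,0]<.7)&(q[:,1]<.05)&(q[:,1]>-.3)]
print('railpts',len(s),np.percentile(s,[2,50,98],axis=0).round(4)); 
f=np.polyfit(s[:,1],s[:,0],1); print('rail x=%.4f%+.4fy'%(f[1],f[0]))
img=c['image'].astype(int); 
sub=img[150:215,480:520]; hs=cv2.cvtColor(c['image'],cv2.COLOR_RGB2HSV)[150:215,480:520]
m=(hs[...,1]<90)&(sub.sum(2)<420)
v,u=np.where(m); print('clip px',np.percentile(u,[3,50,97])+480,np.percentile(v,[3,50,97])+150,P[180,492:508:5].round(4))
print('clip edge',onz(c,[[484,172],[484,180],[484,188]],.242).round(4),'shelf right',onz(c,[[486,256]],.243).round(4))
yaw=np.pi-.068; u=np.array([np.cos(-.068),np.sin(-.068),0]); F0=np.array([.5935,.197,.035])
robot.set_gripper(0.0)
robot.goto(F0-.15*u+[0,0,.20],down(yaw)); robot.move_straight(F0-.08*u)
robot.move_straight(F0-.02*u,speed=.1); f0=robot.read_state()['force']
d=-.02; hit=None
while d<.03:
    d+=.001; robot.move_straight(F0+d*u,speed=.03); s=robot.read_state(); f=-(s['force']-f0)@u
    act=(s['eef_pos']-F0)@u
    if f>2 and hit is None: hit=act
    print(round(d,3),round(act,4),round(f,1),end=' | ')
    if f>14 : break
robot.move_straight(F0-.12*u,speed=.3); robot.dwell(.5)
print('hit',hit,robot.read_state()['force']-f0,robot.read_state()['time'])
cap('side','side2')
E
python3 press.py
python3 - <<'E'
import cv2
cv2.imwrite('pics/s2.png',cv2.resize(cv2.imread('pics/side2.png')[200:440,100:460],None,fx=1.6,fy=1.6))
E
```

```text
railpts 1042 [[ 0.6276 -0.2927  0.2098]
 [ 0.6503 -0.2436  0.2136]
 [ 0.6588 -0.0269  0.2167]]
rail x=0.6262-0.1009y
clip px [480. 492. 510.] [156.94 180.   203.06] [[ 0.6365 -0.1557  0.2448]
 [ 0.6393 -0.1553  0.2477]
 [ 0.6435 -0.1553  0.2476]
 [ 0.6486 -0.1554  0.2457]]
clip edge [[ 0.6305 -0.1496  0.242 ]
 [ 0.6312 -0.156   0.242 ]
 [ 0.6319 -0.1625  0.242 ]] shelf right [[ 0.6399 -0.2201  0.243 ]]
-0.019 -0.0196 0.7 | -0.018 -0.018 1.2 | -0.017 -0.0169 0.6 | -0.016 -0.0159 0.2 | -0.015 -0.0149 0.7 | -0.014 -0.0139 -0.2 | -0.013 -0.0129 0.1 | -0.012 -0.0123 1.2 | -0.011 -0.0123 4.4 | -0.01 -0.012 5.3 | -0.009 -0.0113 6.9 | -0.008 -0.0105 7.2 | -0.007 -0.0095 7.3 | -0.006 -0.0086 5.8 | -0.005 -0.0076 5.9 | -0.004 -0.0066 7.2 | -0.003 -0.0056 6.3 | -0.002 -0.0047 7.1 | -0.001 -0.0038 7.0 | 0.0 -0.0039 9.9 | 0.001 -0.004 11.0 | 0.002 -0.0042 14.2 | hit -0.01226380683360658 [-1.07526119  1.35862842 -0.05826094] 16.425
```

View pics/s2.png

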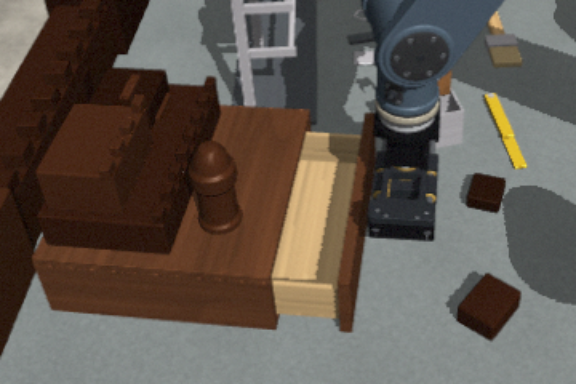

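```bash
cat >> h.py <<'E'
PY=-.068; U=np.array([np.cos(PY),np.sin(PY),0]); V=np.array([-np.sin(PY),np.cos(PY),0]); F=np.array([.5935,.197,0])-.003*U
def board(c,lo=-.16,hi=.03):
    P=cloud(c).reshape(-1,3)-F; a=P@U; b=P@V; k=(abs(P[:,2]-.095)<.004)&(a>lo)&(a<hi)&(abs(b)<.13)
    h,e=np.histogram(a[k],bins=np.arange(lo,hi,.001)); return a[k],h,e
E
python3 - <<'E'
from h import *
robot.move_straight(robot.read_state()['eef_pos']+np.array([0,0,.16]))
a,h,e=board(cap('side'),hi=-.02); k=np.where(h>0.2*h.max())[0]; f0,f1=e[k[0]],e[k[-1]+1]; print('board from',f0,'to',f1,len(a))
mid=np.median(a); 
robot.set_gripper(.06)
T=F+mid*U; 
robot.goto(T+[0,0,.2],down(np.pi/2+PY)); robot.move_straight(T+[0,0,.07])
s0=robot.read_state(); robot.set_gripper(0,20); s=robot.read_state(); print('width',s['width'],s['force']-s0['force'])
x0=(mid-.007); d=-x0; print('drawer est',d)
p=s['eef_pos'].copy()
while d<.130:
    d+=.004; p=p-.004*U; robot.move_straight(p,speed=.06); s=robot.read_state(); f=(s['force']-s0['force'])@U; print(round(d,3),round(f,1),end=' ')
    if f>8: break
s=robot.read_state(); a=(s['eef_pos']-F)@U; print('\nboard mid',a, s['eef_pos'])
robot.set_gripper(.06); robot.move_straight(s['eef_pos']+np.array([0,0,.13]));print(robot.read_state()['time'])
robot.goto([.50,-.20,.38],down(np.pi/2)); cap('wrist','w2')
a,h,e=board(cap('side','side3'),hi=-.02); print('board',np.median(a),np.percentile(a,[2,98]))
E
```

```text
board from -0.06299999999999992 to -0.047999999999999904 659
width 0.014015875826832612 [-0.92932326 -1.46176989  0.58763835]
drawer est 0.06271500149817154
0.067 -1.2 0.071 -1.4 0.075 -0.7 0.079 -0.7 0.083 -0.8 0.087 -1.2 0.091 -0.8 0.095 -0.3 0.099 0.6 0.103 -0.5 0.107 -0.8 0.111 -1.1 0.115 -0.1 0.119 -0.9 0.123 1.6 0.127 8.6 
board mid -0.11537651548336167 [0.47541396 0.20529151 0.06996262]
28.1833
board -0.11304847256648326 [-0.1198098  -0.10625529]
```

```bash
cat > pick.py <<'E'
import sys
from h import *; from m3 import tools
c0=F-.1235*U
LOOK=[.44,-.12,.36]
def look(i):
    robot.goto(LOOK,down(np.pi)); cap('wrist',f'lk{i}'); return tools(f'lk{i}')
def pick(t,slotx,sloty,i):
    x,y,a=t; yaw=np.pi+a
    print('pick',np.round(t,3))
    robot.set_gripper(.05)
    robot.goto([x,y,.10],down(yaw)); robot.move_straight([x,y,.003],speed=.12)
    robot.set_gripper(0,40); w=robot.read_state()['width']; print('w',w)
    if w<.012: print('MISSED'); return False
    robot.move_straight([x,y,.17],speed=.25)
    T=c0+slotx*U+sloty*V
    robot.goto(T+[0,0,.19],down(np.pi/2+PY)); w=robot.read_state()['width']; print('w carry',w)
    if w<.012: print('DROPPED'); return False
    robot.move_straight(T+[0,0,.042],speed=.15); s=robot.read_state(); print('w low',s['width'],s['force'])
    robot.set_gripper(.034); robot.dwell(.2); robot.move_straight(T+[0,0,.19],speed=.3)
    return True
if __name__=='__main__':
    i=int(sys.argv[1]); L=look(i)
    print(pick(L[int(sys.argv[2])],float(sys.argv[3]),float(sys.argv[4]),i),robot.read_state()['time'])
E
python3 pick.py 1 2 .098 -.005 && python3 - <<'E'
from h import *
cap('side','s3')
cv2.imwrite('pics/s3c.png',cv2.resize(cv2.imread('pics/s3.png')[160:440,150:450],None,fx=1.6,fy=1.6))
E
```

```text
scene front edge x=0.5790+0.0705 y yaw -4.030477414864418 27 29 ylim [0.05319063 0.33655534]
side front edge x=0.5820+0.0626 y yaw -3.579909738522854 28 29 ylim [0.05274485 0.34197458]
lk1 [271. 201.] [ 449.1 -188. ] [81.4 17.4] yaw 4.9
lk1 [222. 212.] [ 463.1 -256.1] [82.8 22.1] yaw 15.3
lk1 [132. 218.] [ 468.5 -383.5] [86.1 21.7] yaw 1.7
lk1 [173. 220.] [ 469.  -326.6] [91.1 20.8] yaw 15.9
pick [ 0.463 -0.256  0.268]
w 0.021497071801180836
w carry 0.02202622589208163
w low 0.02141871963621171 [-0.09972372 -0.18951057 -1.210486  ]
True 40.2417
```

View pics/s3c.png

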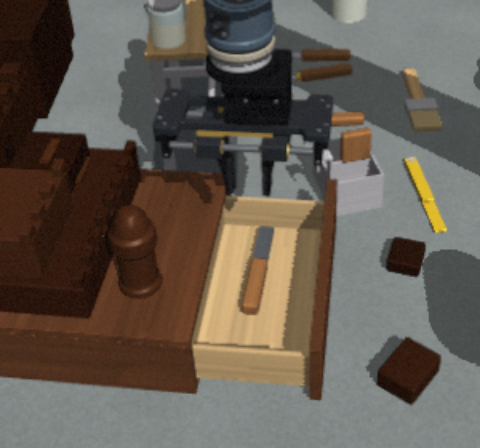

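```bash
sed -i 's/^for n in(.scene.,.side.):/for n in ():/' m3.py
python3 - <<'E'
from pick import *
for i,(sx,sy) in enumerate([(.070,.03),(.046,.0),(.080,.01)],2):
    L=look(i)
    if len(L)!=5-i: print('count?',len(L)); break
    if not pick(L[0],sx,sy,i): break
    print(robot.read_state()['time'])
robot.goto([.44,-.12,.36],down(np.pi)); cap('side','s4'); cap('wrist','w4')
a=cv2.imread('pics/s4.png')[160:440,150:450]; b=cv2.imread('pics/w4.png')
cv2.imwrite('pics/s4c.png',np.hstack([cv2.resize(a,(430,400)),cv2.resize(b,(370,400))]))
E
```

```text
lk2 [270. 202.] [ 449.  -187.8] [81.4 17.3] yaw 5.0
lk2 [131. 219.] [ 469.1 -383.5] [86.2 21.4] yaw 2.1
lk2 [173. 223.] [ 469.1 -326.8] [91.3 20.3] yaw 15.8
pick [ 0.469 -0.384  0.036]
w 0.0192401217405359
w carry 0.019655853548775255
w low 0.019817855309267666 [ 0.61547819  0.30466694 -0.7547632 ]
51.6583
lk3 [279. 177.] [ 415.2 -175.1] [73.4 17.2] yaw 12.5
lk3 [173. 224.] [ 469.1 -326.5] [91.2 20.2] yaw 15.0
pick [ 0.469 -0.327  0.261]
w 0.01970544229768515
w carry 0.019477953036655705
w low 0.019282041089129245 [ 0.50675284 -0.21082022 -0.30675107]
63.0417
lk4 [279. 177.] [ 415.2 -175.1] [73.7 17.4] yaw 12.5
pick [ 0.415 -0.175  0.218]
w 0.019686885608143967
w carry 0.01957260462728163
w low 0.01963366979792219 [-0.44059154  0.02431015 -1.07502118]
74.025
```

View pics/s4c.png

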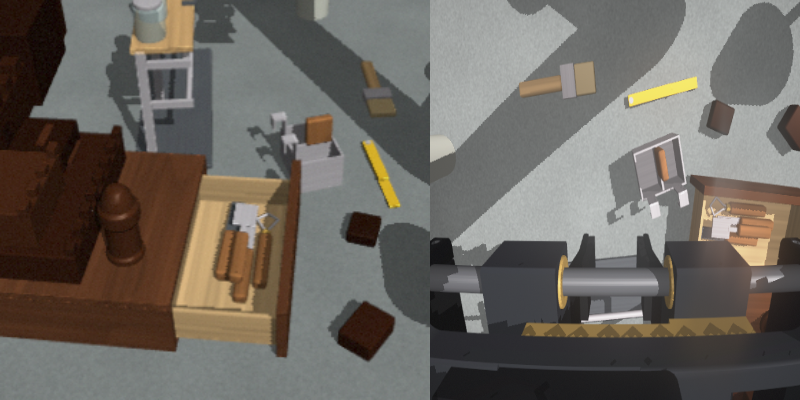

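```bash
python3 - <<'E'
from h import *
P=cloud(pickle.load(open('pics/s4.pkl','rb'))).reshape(-1,3)-F; a=P@U+.1235; b=P@V
k=(a>.02)&(a<.125)&(abs(b)<.115); print('tray z',np.nanpercentile(P[k,2],[50,99,99.9,100]).round(3))
yaw=np.pi+PY; F0=F+[0,0,.04]
robot.set_gripper(0)
robot.goto(F0-.18*U+[0,0,.16],down(yaw)); robot.move_straight(F0-.165*U,speed=.15); f0=robot.read_state()['force']
d=-.145; robot.move_straight(F0+d*U,speed=.05)
mx=0
while d<.025:
    st=.005 if d<-.03 else .0015
    d+=st; robot.move_straight(F0+d*U,speed=.05); s=robot.read_state(); f=-(s['force']-f0)@U; act=(s['eef_pos']-F0)@U
    if d>-.03 or f>6: print(round(d,3),round(act,4),round(f,1),end=' | ')
    if (f>14 and act>-.006) or f>25: break
robot.move_straight(F0-.10*U,speed=.2); robot.move_straight(F0-.10*U+[0,0,.25],speed=.25); robot.dwell(.3)
robot.goto([.44,-.12,.36],down(np.pi))
c=cap('side','s5'); a,h,e=board(c,lo=-.13,hi=.02); print('\nboard front',np.percentile(a,[1,2,5]) if len(a) else None,robot.read_state()['time'])
h,e=np.histogram(a,bins=np.arange(-.13,.02,.005)); print(h)
a=c['image'][160:440,150:450,::-1]; cv2.imwrite('pics/s5c.png',cv2.resize(a,(430,400)))
from m3 import caddy
cap('wrist','w5'); caddy('w5')
E
```

```text
tray z [0.02  0.056 0.058 0.059]
-0.03 -0.0301 3.8 | -0.028 -0.0292 6.4 | -0.027 -0.0279 6.1 | -0.025 -0.0265 5.6 | -0.024 -0.0251 5.7 | -0.022 -0.0236 5.4 | -0.021 -0.0222 6.3 | -0.019 -0.0208 5.9 | -0.018 -0.0194 6.0 | -0.016 -0.0179 7.0 | -0.015 -0.0165 6.5 | -0.013 -0.015 5.7 | -0.012 -0.0136 6.4 | -0.01 -0.0122 7.3 | -0.009 -0.0107 6.9 | -0.007 -0.0093 7.8 | -0.006 -0.0079 7.6 | -0.004 -0.0063 6.8 | -0.003 -0.0046 6.8 | -0.001 -0.0029 6.9 | 0.0 -0.0017 7.0 | 0.002 -0.0007 8.1 | 0.003 -0.0009 10.6 | 0.005 -0.001 12.8 | 0.006 -0.0011 15.6 | 
board front [-0.00927756 -0.00907053 -0.0083751 ] 95.3333
[  0   0   0   0   0   0   0   0   0   0   0   0   0   0   0   0   0   0
   0   0   0   0   0   0 195 240 237  15   0]
w5 handle 479 [447.6 -22.8] [80.6 72. ] 16.5 [ 0.4288 -0.0275  0.1081]
w5 rim 911 [441.  -22.2] [ 76.7 100.5] 16.6 [ 0.4384 -0.0171  0.0621]
w5 hooks 618 [450.7 -17.6] [89.3 78.5] 13.8 [0.4812 0.0083 0.1012]
```

View pics/s5c.png

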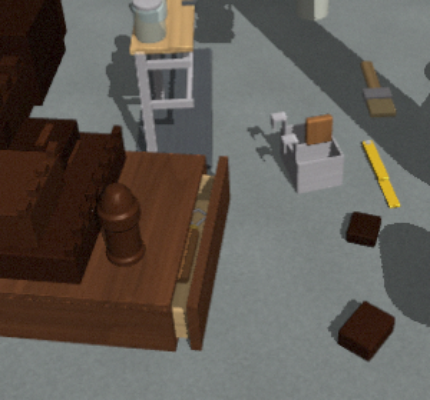

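```bash
python3 - <<'E'
from h import *
for n in('scene','side'):
    c=cap(n,n+'6'); a,h,e=board(c,lo=-.13,hi=.03); h,e=np.histogram(a,bins=np.arange(-.13,.03,.004)); print(n,dict(zip(e.round(3),h)) if 0 else [(round(x,3),int(y)) for x,y in zip(e,h) if y],np.percentile(a,1))
i=cv2.imread('pics/scene6.png')[190:390,340:560]; j=cv2.imread('pics/side6.png')[240:420,230:410]
cv2.imwrite('pics/z6.png',np.hstack([cv2.resize(i,(440,400)),cv2.resize(j,(360,400))]))
for n in ('side',):
    a,h,e=board(pickle.load(open(f'pics/side.pkl','rb')),lo=-.13,hi=.03); h,e=np.histogram(a,bins=np.arange(-.13,.03,.004)); print('start',[(round(x,3),int(y)) for x,y in zip(e,h) if y],np.percentile(a,1))
E
```

```text
scene [(np.float64(-0.014), 46), (np.float64(-0.01), 176), (np.float64(-0.006), 168), (np.float64(-0.002), 191), (np.float64(0.002), 79), (np.float64(0.018), 1), (np.float64(0.022), 113)] -0.011649377183131608
side [(np.float64(-0.01), 151), (np.float64(-0.006), 194), (np.float64(-0.002), 191), (np.float64(0.002), 150), (np.float64(0.006), 3), (np.float64(0.022), 42)] -0.009080177778631678
start [(np.float64(0.002), 165), (np.float64(0.006), 194), (np.float64(0.01), 193), (np.float64(0.014), 138), (np.float64(0.022), 38)] 0.0026928238494244206
```

View pics/z6.png

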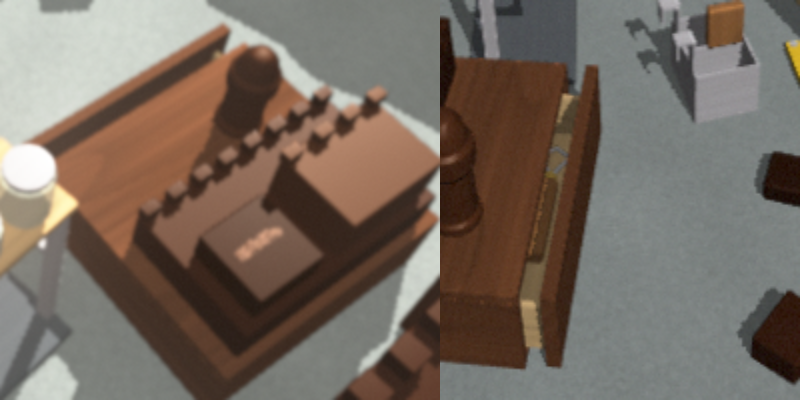

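```bash
cat > shut.py <<'E'
from h import *
yaw=np.pi+PY; F0=F+[0,0,.04]
robot.set_gripper(0)
robot.goto(F0-.12*U+[0,0,.16],down(yaw)); robot.move_straight(F0-.06*U,speed=.15); f0=robot.read_state()['force']
d=-.03; robot.move_straight(F0+d*U,speed=.1)
def step(d):
    robot.move_straight(F0+d*U,speed=.04); s=robot.read_state(); f=-(s['force']-f0)@U; act=(s['eef_pos']-F0)@U
    print(round(d,3),round(act,4),round(f,1),end=' | '); return f,act
while d<.025:
    d+=.0015; f,act=step(d)
    if (f>16 and act>-.006) or f>25: break
robot.dwell(.3); f,act=step(d); print('BACK')
while d>-.04:
    d-=.002; f,act=step(d)
robot.move_straight(F0-.10*U,speed=.2); robot.move_straight(F0-.10*U+[0,0,.25],speed=.25)
robot.goto([.44,-.12,.36],down(np.pi))
c=cap('side','s7'); a,h,e=board(c,lo=-.13,hi=.02); print('\nboard front',np.percentile(a,[1,2,5]) if len(a) else None,robot.read_state()['time'])
E
python3 shut.py
```

```text
-0.028 -0.0292 0.2 | -0.027 -0.027 0.2 | -0.025 -0.0253 -0.5 | -0.024 -0.0238 -0.5 | -0.022 -0.0223 -1.4 | -0.021 -0.0212 -0.2 | -0.019 -0.0212 4.7 | -0.018 -0.0213 8.0 | -0.016 -0.0206 9.7 | -0.015 -0.0193 10.2 | -0.013 -0.017 7.2 | -0.012 -0.0148 6.8 | -0.01 -0.0144 7.8 | -0.009 -0.0143 11.4 | -0.007 -0.0143 13.0 | -0.006 -0.0143 15.8 | -0.004 -0.0142 18.2 | -0.003 -0.0142 20.7 | -0.001 -0.0142 23.3 | 0.0 -0.0142 25.5 | 0.0 -0.0142 25.7 | BACK
-0.002 -0.0141 21.7 | -0.004 -0.0141 18.2 | -0.006 -0.0141 15.4 | -0.008 -0.0141 12.1 | -0.01 -0.0144 9.6 | -0.012 -0.015 7.2 | -0.014 -0.0162 5.4 | -0.016 -0.0171 5.3 | -0.018 -0.0177 1.5 | -0.02 -0.0182 -0.9 | -0.022 -0.0217 -0.1 | -0.024 -0.0241 -0.4 | -0.026 -0.0262 -1.3 | -0.028 -0.0282 -0.0 | -0.03 -0.0302 -0.1 | -0.032 -0.0322 -0.4 | -0.034 -0.0342 -0.5 | -0.036 -0.0362 -0.5 | -0.038 -0.0382 0.2 | -0.04 -0.0402 -0.3 | 
board front [-0.00619406 -0.00583959 -0.00528958] 112.275
```

```bash
python3 - <<'E'
from h import *
robot.goto(F-.03*U+[0,0,.24],down(np.pi+PY)); c=cap('wrist','w8')
robot.goto(F-.09*U+[0,0,.22],down(np.pi+PY)); c2=cap('wrist','w9')
print(robot.read_state()['time'])
for c in(c,c2):
    P=cloud(c); Q=P-F; a=Q@U; b=Q@V
    for b0 in np.arange(-.12,.121,.02):
        k=(abs(b-b0)<.01)&(a>.006)&(a<.03)&(Q[...,2]<.085)
        print(round(b0,2),k.sum(),np.nanpercentile(Q[k][:,2],[50,95]).round(3) if k.sum() else None, end='; ')
    print()
cv2.imwrite('pics/w89.png',np.hstack([cv2.resize(cv2.imread(f'pics/{n}.png'),(400,300)) for n in('w8','w9')]))
E
```

```text
114.0917
-0.12 169 [0.066 0.068]; -0.1 2 [0.085 0.085]; -0.08 4 [0.085 0.085]; -0.06 11 [0.084 0.085]; -0.04 52 [0.036 0.085]; -0.02 64 [0.036 0.084]; 0.0 49 [0.036 0.037]; 0.02 53 [0.036 0.037]; 0.04 44 [0.036 0.037]; 0.06 1 [0.085 0.085]; 0.08 2 [0.084 0.085]; 0.1 4 [0.085 0.085]; 0.12 120 [0.066 0.069]; 
-0.12 0 None; -0.1 0 None; -0.08 0 None; -0.06 0 None; -0.04 0 None; -0.02 0 None; 0.0 0 None; 0.02 0 None; 0.04 0 None; 0.06 0 None; 0.08 0 None; 0.1 0 None; 0.12 0 None;
```

View pics/w89.png

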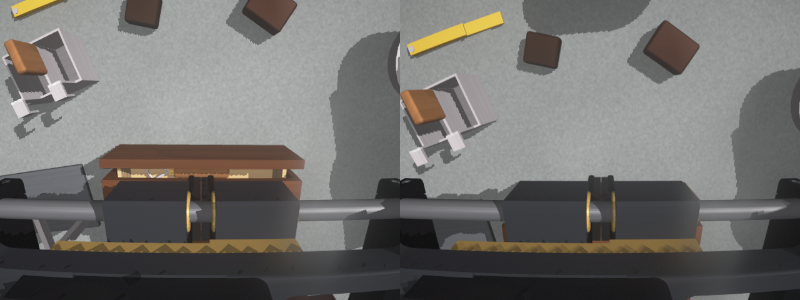

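```bash
cat > drag.py <<'E'
from h import *
q=down(np.pi/2+PY); T=F+.001*U-.03*V
robot.set_gripper(0)
robot.goto(T+[0,0,.2],q); robot.move_straight(T+[0,0,.105],speed=.15); f0=robot.read_state()['force']
z=.100
while z>.07:
    robot.move_straight(T+[0,0,z],speed=.04); s=robot.read_state(); f=(s['force']-f0)[2]; print(round(z,3),s['eef_pos'][2].round(4),f.round(1),end=' | ')
    if f>22: break
    z-=.002
print()
for k in range(1,13):
    robot.move_straight(T-.004*k*U+[0,0,z],speed=.04); s=robot.read_state(); f=s['force']-f0; print(((s['eef_pos']-T)@U).round(4),f[2].round(1),(f@U).round(1),end=' | ')
    if f[2]<5: break
robot.move_straight(s['eef_pos']+np.array([0,0,.12]),speed=.25)
a,h,e=board(cap('side','s10'),hi=.015); print('\nboard front',np.percentile(a,[1,99]),robot.read_state()['time'])
E
python3 drag.py
```

```text
0.1 0.1005 0.3 | 0.098 0.098 -0.1 | 0.096 0.0958 -0.2 | 0.094 0.0954 7.8 | 0.092 0.0953 17.0 | 0.09 0.0952 25.7 | 
-0.0008 23.3 -4.3 | -0.002 19.1 1.7 | -0.0037 16.3 4.1 | -0.0064 14.6 7.5 | -0.0102 13.8 6.0 | -0.0148 14.6 5.6 | -0.0191 13.0 5.5 | -0.0328 -1.4 0.5 | 
board front [-0.0100262   0.00492829] 120.6333
```

```bash
python3 - <<'E'
from h import *
for n in('s10','w8'):
    c=pickle.load(open(f'pics/{n}.pkl','rb')); P=cloud(c).reshape(-1,3)-F; a=P@U; b=P@V
    for b0,b1 in((-.1,-.03),(-.03,.03),(.03,.1)):
        k=(b>b0)&(b<b1)&(a>-.02)&(a<.05)
        print(n,b0,[(int(round(1000*x)),int(((a[k]>=x)&(a[k]<x+.002)&(P[k,2]>.088)&(P[k,2]<.1)).sum()),int(((a[k]>=x)&(a[k]<x+.002)&(P[k,2]<.088)).sum())) for x in np.arange(-.012,.034,.002)])
E
python3 - <<'E'
import cv2
i=cv2.imread('pics/s10.png')[250:420,220:420]; cv2.imwrite('pics/s10c.png',cv2.resize(i,(700,595),interpolation=cv2.INTER_CUBIC))
E
```

```text
s10 -0.1 [(-12, 0, 33), (-10, 20, 156), (-8, 21, 13), (-6, 24, 0), (-4, 23, 0), (-2, 20, 0), (0, 27, 0), (2, 19, 0), (4, 17, 0), (6, 0, 0), (8, 0, 0), (10, 0, 0), (12, 0, 0), (14, 0, 0), (16, 0, 1), (18, 0, 5), (20, 0, 22), (22, 0, 29), (24, 16, 27), (26, 23, 25), (28, 22, 15), (30, 18, 15), (32, 23, 20)]
s10 -0.03 [(-12, 5, 115), (-10, 23, 80), (-8, 23, 3), (-6, 23, 0), (-4, 21, 0), (-2, 21, 0), (0, 24, 0), (2, 17, 0), (4, 0, 0), (6, 0, 0), (8, 0, 0), (10, 0, 0), (12, 0, 0), (14, 0, 0), (16, 0, 0), (18, 0, 1), (20, 0, 17), (22, 0, 57), (24, 25, 39), (26, 23, 25), (28, 25, 21), (30, 19, 21), (32, 22, 21)]
s10 0.03 [(-12, 5, 61), (-10, 36, 216), (-8, 32, 0), (-6, 25, 0), (-4, 32, 0), (-2, 28, 0), (0, 32, 0), (2, 25, 0), (4, 4, 0), (6, 0, 0), (8, 0, 0), (10, 0, 0), (12, 0, 0), (14, 0, 0), (16, 0, 0), (18, 0, 0), (20, 0, 13), (22, 0, 33), (24, 23, 35), (26, 34, 38), (28, 29, 29), (30, 30, 31), (32, 31, 27)]
w8 -0.1 [(-12, 0, 91), (-10, 40, 503), (-8, 335, 1244), (-6, 171, 1), (-4, 169, 0), (-2, 177, 0), (0, 174, 0), (2, 177, 0), (4, 158, 0), (6, 13, 0), (8, 0, 0), (10, 0, 0), (12, 0, 0), (14, 0, 0), (16, 0, 0), (18, 0, 0), (20, 0, 0), (22, 200, 85), (24, 62, 39), (26, 0, 7), (28, 0, 39), (30, 0, 69), (32, 0, 57)]
w8 -0.03 [(-12, 0, 80), (-10, 3, 122), (-8, 283, 1420), (-6, 144, 3), (-4, 143, 0), (-2, 159, 0), (0, 157, 0), (2, 149, 0), (4, 144, 0), (6, 1, 0), (8, 0, 0), (10, 0, 0), (12, 0, 0), (14, 0, 0), (16, 0, 0), (18, 0, 0), (20, 0, 0), (22, 32, 19), (24, 43, 20), (26, 0, 29), (28, 0, 128), (30, 0, 88), (32, 0, 105)]
w8 0.03 [(-12, 0, 99), (-10, 0, 103), (-8, 312, 1684), (-6, 165, 0), (-4, 172, 0), (-2, 170, 0), (0, 192, 0), (2, 169, 0), (4, 164, 0), (6, 42, 0), (8, 0, 0), (10, 0, 0), (12, 0, 0), (14, 0, 0), (16, 0, 0), (18, 0, 0), (20, 0, 0), (22, 17, 5), (24, 194, 91), (26, 0, 11), (28, 0, 32), (30, 0, 32), (32, 0, 36)]
```

View pics/s10c.png

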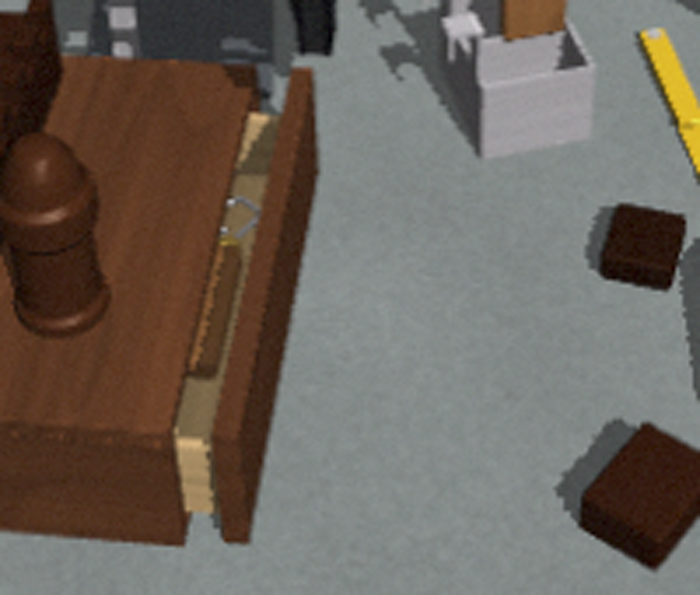

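```bash
cat > pinch.py <<'E'
from h import *
q=down(np.pi/2+PY); w=.022
robot.set_gripper(w); w=robot.read_state()['width']; print('w',w)
c=.0066-w/2; T=F+c*U-.03*V
robot.goto(T+[0,0,.2],q); robot.move_straight(T+[0,0,.110],speed=.15); f0=robot.read_state()['force']
ok=False
for tr in (0,.002,-.002,.004):
    z=.102
    while z>.080:
        z-=.002; robot.move_straight(T+tr*U+[0,0,z],speed=.05); f=(robot.read_state()['force']-f0)[2]
        if f>6: break
    print(tr,'z',round(z,3),f.round(1))
    if z<=.081: ok=True; break
    robot.move_straight(T+tr*U+[0,0,.105],speed=.1)
if ok:
    robot.set_gripper(0,45); s=robot.read_state(); print('w',s['width'])
    p=s['eef_pos'].copy(); p0=p.copy()
    for k in range(30):
        p=p-.004*U; robot.move_straight(p,speed=.06); s=robot.read_state(); f=(s['force']-f0)@U; m=(p0-s['eef_pos'])@U
        print(round(m,4),round(f,1),end=' | ')
        if f>35 or m>.112: break
    print(s['width'],(s['eef_pos']-F)@U)
print(robot.read_state()['time'])
E
python3 pinch.py
```

```text
w 0.022111800157343212
0 z 0.08 0.3
w 0.013182639016803761
0.0002 8.4 | 0.0013 13.4 | 0.003 17.3 | 0.0036 22.5 | 0.0056 25.0 | 0.0066 31.0 | 0.0081 34.0 | 0.0113 9.4 | 0.038 -3.0 | 0.042 -3.2 | 0.045 -3.8 | 0.0474 0.9 | 0.0517 0.8 | 0.0564 0.7 | 0.0607 0.8 | 0.0646 -0.0 | 0.0685 0.9 | 0.0725 0.2 | 0.0765 0.9 | 0.0805 0.5 | 0.0845 -0.5 | 0.0884 0.6 | 0.0925 -0.6 | 0.0964 -0.1 | 0.1004 0.9 | 0.1044 -0.2 | 0.1084 -0.2 | 0.1115 1.1 | 0.1115 7.8 | 0.1115 14.0 | 0.013518507262507116 -0.11553730637403022
133.025
```

```bash
python3 - <<'E'
from h import *
robot.set_gripper(.03); s=robot.read_state(); robot.move_straight(s['eef_pos']+np.array([0,0,.12]),speed=.3)
robot.goto(F-.16*U-.16*V+[0,0,.30],down(np.pi/2+PY))
c=cap('side','s11'); w=cap('wrist','w11'); print(robot.read_state()['time'])
P=cloud(c).reshape(-1,3)-F; a=P@U+.1235; b=P@V; k=(a>.02)&(a<.128)&(abs(b)<.115); print('tray z',np.nanpercentile(P[k,2],[50,90,99,100]).round(3))
cv2.imwrite('pics/s11c.png',np.hstack([cv2.resize(c['image'][210:400,200:370,::-1],(450,500),interpolation=2),cv2.resize(w['image'][:,:,::-1],(350,500))]))
E
```

```text
135.0083
tray z [0.02  0.048 0.056 0.058]
```

View pics/s11c.png

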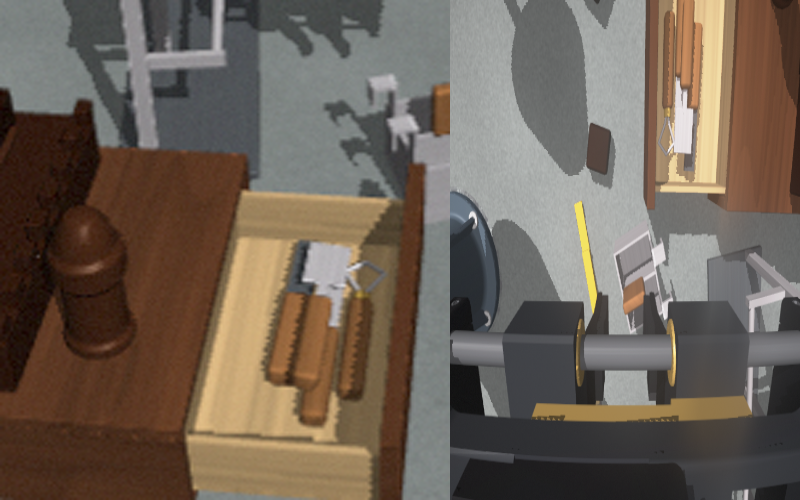

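```bash
cat > shut2.py <<'E'
from h import *
yaw=np.pi+PY; F0=F+[0,0,.04]; t0=robot.read_state()['time']
robot.set_gripper(0)
robot.goto(F0-.19*U+[0,0,.14],down(yaw)); robot.move_straight(F0-.16*U,speed=.2); f0=robot.read_state()['force']
robot.move_straight(F0-.03*U,speed=.07)
d=-.03
def step(d):
    robot.move_straight(F0+d*U,speed=.05); s=robot.read_state(); f=-(s['force']-f0)@U; act=(s['eef_pos']-F0)@U
    print(round(d,3),round(act,4),round(f,1),end=' | '); return f,act
while d<.03:
    d+=.003; f,act=step(d)
    if f>22: break
robot.dwell(.2); print('BACK')
while d>-.012: d-=.003; f,act=step(d)
robot.move_straight(F0-.05*U,speed=.04); robot.move_straight(F0-.08*U+[0,0,.2],speed=.3)
c=cap('side','s12'); a,h,e=board(c,lo=-.13,hi=.02); print('\nboard front',np.percentile(a,[1,2,5,99]) if len(a) else None,t0,robot.read_state()['time'])
E
python3 shut2.py
```

```text
-0.027 -0.0282 6.1 | -0.024 -0.0254 5.6 | -0.021 -0.0226 5.7 | -0.018 -0.0197 6.0 | -0.015 -0.0169 6.4 | -0.012 -0.0141 7.7 | -0.009 -0.0113 6.9 | -0.006 -0.0083 7.2 | -0.003 -0.0052 7.2 | -0.0 -0.0021 6.5 | 0.003 -0.001 10.3 | 0.006 -0.0012 15.8 | 0.009 -0.0015 20.9 | 0.012 -0.0018 26.6 | BACK
0.009 -0.0015 21.4 | 0.006 -0.0012 14.3 | 0.003 -0.0009 9.4 | -0.0 -0.0029 7.2 | -0.003 -0.0055 7.2 | -0.006 -0.0081 7.8 | -0.009 -0.0088 3.6 | -0.012 -0.0107 0.5 | 
board front [0.00290146 0.00310452 0.00375156 0.01766462] 135.0083 147.4583
```

```bash
cat >> h.py <<'E'
RA=np.radians(4.17); N=np.array([np.cos(RA),np.sin(RA),0]); Rl=np.array([-np.sin(RA),np.cos(RA),0])
RN=np.array([.6579,-.3079,0])@N-.0012; S_OPEN=-.345; S_CLIP=np.array([.6312,-.156,0])@Rl
def hung(s,dn=0,z=.182): return (RN-.058+dn)*N+s*Rl+np.array([0,0,z])
E
python3 - <<'E'
from h import *
print('S_CLIP',S_CLIP,'open',S_OPEN,hung(S_OPEN),hung(S_CLIP))
y=.2906; p=np.array([.4294,-.0260,0])
robot.set_gripper(.05)
robot.goto(p+[0,0,.20],down(np.pi+y)); robot.move_straight(p+[0,0,.064],speed=.15)
robot.set_gripper(0,55); s=robot.read_state(); print('w',s['width'])
robot.move_straight(p+[0,0,.22],speed=.2); print('w',robot.read_state()['width'])
robot.goto(hung(S_OPEN,-.10,.215),down(np.pi+RA)); robot.move_straight(hung(S_OPEN,-.035,.212),speed=.15); robot.dwell(.2)
s=robot.read_state(); print('w',s['width'],s['eef_pos'],hung(S_OPEN,-.035,.212),s['time'])
z0=s['eef_pos'][2]-.064
for n in('scene','side'):
    c=cap(n,n+'13'); P=cloud(c).reshape(-1,3); a=P@N-RN; b=P@Rl-S_OPEN
    k=(abs(a+.035)<.03)&(abs(b)<.06)&(P[:,2]>z0+.094)&(P[:,2]<z0+.108)
    print(n,k.sum(),'a',np.percentile(a[k],[2,25,50,75,98]).round(4),'b',np.percentile(b[k],[2,50,98]).round(4),'z-z0',np.percentile(P[k,2]-z0,[10,50,90]).round(4))
    k=(abs(a)<.012)&(abs(b)<.07)&(P[:,2]>.209)&(P[:,2]<.218); print('rail a',np.percentile(a[k],[2,50,98]).round(4) if k.any() else 0)
cv2.imwrite('pics/c13.png',np.hstack([cv2.resize(cv2.imread('pics/scene13.png')[250:450,120:330],(420,400)),cv2.resize(cv2.imread('pics/side13.png')[100:300,220:400],(360,400))]))
E
```

```text
S_CLIP -0.20148535503051676 open -0.345 [ 0.59813503 -0.30230632  0.182     ] [ 0.58769922 -0.1591716   0.182     ]
w 0.013766178399348607
w 0.01374917182709627
w 0.013591605703365315 [ 0.56223655 -0.30471887  0.21209254] [ 0.56322769 -0.30485138  0.212     ] 154.0917
scene 365 a [-0.0482 -0.0422 -0.0356 -0.0289 -0.0254] b [-0.0388 -0.022   0.0386] z-z0 [0.0987 0.1016 0.1032]
rail a [-0.0044  0.0016  0.0051]
side 78 a [-0.0446 -0.0396 -0.0346 -0.0294 -0.0245] b [-0.0361  0.0269  0.0427] z-z0 [0.0959 0.099  0.1009]
rail a [-0.0025  0.0017  0.0067]
```

View pics/c13.png

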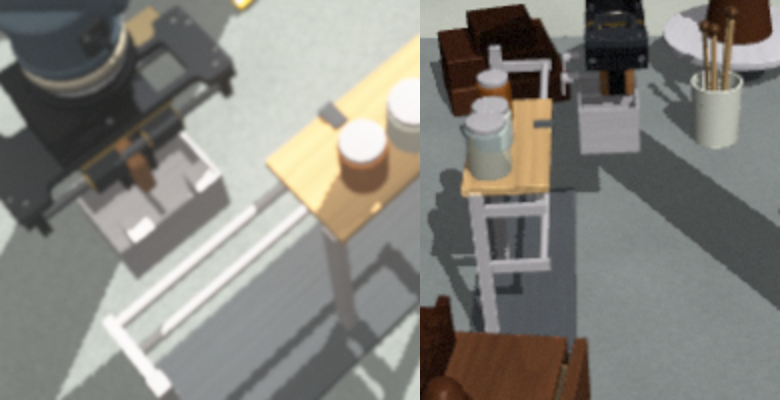

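```bash
python3 - <<'E'
from h import *
D=.002
robot.move_straight(hung(S_OPEN,D,.212),speed=.1); robot.dwell(.2); s=robot.read_state(); f0=s['force']; print((s['eef_pos']-hung(S_OPEN,D,.212)).round(4),s['width'])
z=.212
while z>.178:
    z-=.003; robot.move_straight(hung(S_OPEN,D,z),speed=.05); s=robot.read_state(); f=s['force']-f0; print(round(z,3),s['eef_pos'][2].round(4),f.round(1),end=' | ')
    if f[2]>3.5: break
print()
if z<.189:
    zz=robot.read_state()['eef_pos'][2]
    robot.move_straight(hung(S_CLIP,D,zz),speed=.06); robot.dwell(.2); s=robot.read_state(); print('slid',(s['eef_pos']-hung(S_CLIP,D,zz)).round(4),(s['force']-f0).round(1),s['width'])
c=cap('scene','scene14'); c2=cap('side','side14'); print(s['time'])
cv2.imwrite('pics/c14.png',np.hstack([cv2.resize(c['image'][220:420,150:360,::-1],(420,400)),cv2.resize(c2['image'][100:300,220:400,::-1],(360,400))]))
E
```

```text
[-0.0006  0.     -0.    ] 0.013596643527886592
0.209 0.2087 [ 1.5  0.6 -0.2] | 0.206 0.2056 [ 1.4 -0.4 -1. ] | 0.203 0.2027 [ 1.2 -0.1 -0.9] | 0.2 0.1997 [ 1.5  1.1 -0.8] | 0.197 0.1967 [ 1.7  0.5 -0.3] | 0.194 0.1937 [ 0.2  0.4 -1.4] | 0.191 0.1907 [ 1.   0.4 -0.6] | 0.188 0.1877 [ 1.  -0.1 -1.1] | 0.185 0.1847 [ 0.5 -0.2 -1.3] | 0.182 0.1822 [ 2.  -0.3 -0.1] | 0.179 0.181 [-1.   0.5  7.5] | 
slid [ 0.0001 -0.0001  0.0001] [-0.1 -4.1  7.5] 0.013909497781228993
160.4
```

View pics/c14.png

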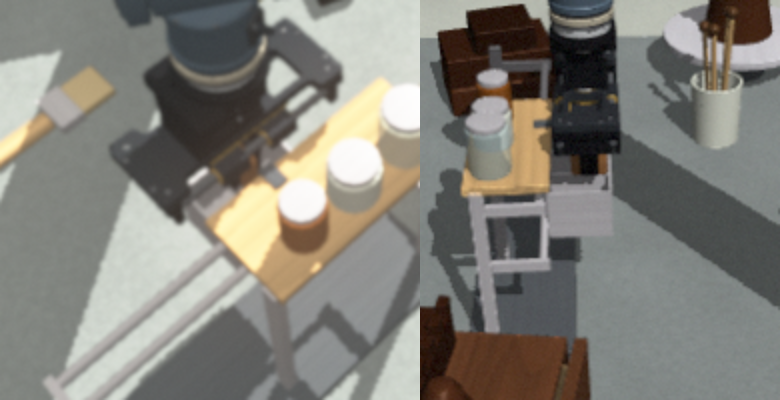

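```bash
python3 - <<'E'
from h import *
s=robot.read_state(); p=s['eef_pos'].copy()
robot.set_gripper(.04); robot.dwell(.2)
robot.move_straight(p+[0,0,.07],speed=.15); robot.move_straight(p+[0,0,.08]-.1*N,speed=.25)
robot.goto([.50,-.26,.38],down(np.pi/2)); c=cap('wrist','w15'); c2=cap('side','side15')
P=cloud(c).reshape(-1,3); a=P@N-RN; b=P@Rl-S_CLIP
for l,lo,hi,a0,a1 in(('handle',.219,.232,-.09,-.03),('rim',.172,.184,-.11,-.01)):
    k=(a>a0)&(a<a1)&(abs(b)<.07)&(P[:,2]>lo)&(P[:,2]<hi); print(l,k.sum(),np.percentile(a[k],[2,50,98]).round(4),np.percentile(b[k],[2,50,98]).round(4),np.percentile(P[k,2],[5,50,95]).round(4))
bb,h,e=board(c2,lo=-.13,hi=.02); print('board',np.percentile(bb,1),robot.read_state()['time'])
cv2.imwrite('pics/c15.png',np.hstack([cv2.resize(c['image'][:,:,::-1],(480,360)),cv2.resize(c2['image'][100:400,150:420,::-1],(320,360))]))
E
```

```text
handle 750 [-0.0807 -0.0602 -0.0418] [-0.0058  0.0002  0.0064] [0.2193 0.2211 0.2231]
rim 1445 [-0.0839 -0.0405 -0.0103] [-0.0492  0.0026  0.0502] [0.1726 0.1754 0.1808]
board 0.002729525350907792 164.075
```

View pics/c15.png

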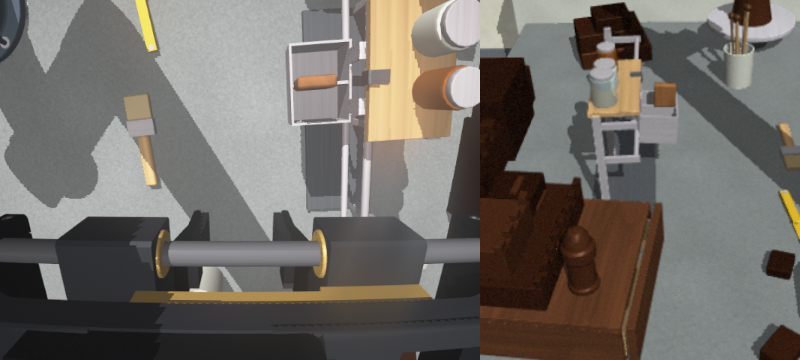

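```bash
python3 - <<'E'
from h import *
c=pickle.load(open('pics/w15.pkl','rb')); P=cloud(c).reshape(-1,3); a=P@N-RN; b=P@Rl-S_CLIP
k=(a>-.09)&(a<-.03)&(abs(b)<.007)&(P[:,2]>.215)&(P[:,2]<.235); f=np.polyfit(a[k],P[k,2],1); print('handle slope',f)
k=(a>-.016)&(a<.012)&(abs(abs(b)-.03)<.012)&(P[:,2]>.20)&(P[:,2]<.235); print('hooks',k.sum(),np.percentile(a[k],[2,50,98]).round(4),np.percentile(P[k,2],[5,50,95]).round(4),[np.median(P[k&(abs(a-x)<.002),2]).round(4) for x in(-.014,-.01,-.006)])
k=(a>-.016)&(a<.05)&(P[:,2]>.235)&(P[:,2]<.255)&(abs(b+.03)<.02); print('shelf z',np.median(P[k,2]))
k=(abs(a)<.008)&(b<-.075)&(b>-.14)&(P[:,2]>.205)&(P[:,2]<.225); print('rail',k.sum(),np.percentile(a[k],[2,50,98]).round(4),np.percentile(P[k,2],[50,95]).round(4))
E
```

```text
handle slope [0.08423463 0.2259266 ]
hooks 751 [-0.0146 -0.0129 -0.0046] [0.2019 0.2177 0.2198] [np.float64(0.2131), np.float64(0.2187), np.float64(0.2182)]
shelf z 0.24356435005363522
rail 816 [-0.0045 -0.001   0.0049] [0.2146 0.2163]
```

```bash
python3 - <<'E'
from h import *
print(robot.read_state()['force']); ticket.sign_off(); print(robot.read_state()['time'])
E
```

```text
[-0.14380585 -0.16106685  0.16918646]
the job is handed in; nothing more can be done
the job is handed in; nothing more can be done
```

I handed the job in at about 164 s. The sign-off gave no verdict, so what follows rests on my own last checks.

**Drawer and tools:** The drawer sprang out on the first press and I drew it fully out. All four tools were out, and I laid each of them in it. The spatula had been knocked aside partway through, so I picked it up from where it then lay.

**Shutting:** The first try did not latch, I think because I let go too fast. The drawer jammed about 12 mm out. A second push only moved it to about 5 mm, and dragging it by its top edge slipped. I then pinched the front's top edge and pulled it free with about 34 N on the front. I checked that all four tools were still inside, pushed it to the stop again and backed off slowly.

**Last checks:**
- **Drawer:** the front is within about 0.1 mm of where it was at the start, so it is shut and latched. The tools were last seen in the drawer just before the final shut; I could not see in after that.
- **Caddy:** it hangs on the upper rail with its handle 0.2 mm from the clip along the rail. It leans about 0.08 rad (limit 0.2), and the hooks sit at the height of the rail's top, about 215 mm.
- **Bystanders:** the turret stands, and the offcuts look unmoved in the pictures; I did not measure either.
- **Robot:** the arm was clear of everything, with no contact force at hand-in.

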